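# Load the refilled bolt bin into its lane

## Robot

A 6-joint arm with a two-finger parallel gripper is mounted at the origin on the work surface. World frame = base frame: x ahead of the robot, y to its left, z up, the work surface at z = 0. Lengths are in m, angles in rad, forces in N, time in s.
With the tool pointing down it reaches from about 0.4 to 0.825 m from the base axis. Payload 7 kg.
Tool frame: the origin (TCP) lies at the centre of the arm's flange, where the gripper is bolted on; the fingertips stand 178 mm ahead of it and the grasp point (between the pads) lies 159 mm ahead of it; z points along the fingers, y is the direction in which the jaws open and shut (so a half turn about z gives the same grasp; the last joint's range is limited). The gripper opens to 88 mm and grips with 3 to 60 N. Pads are 19 mm wide; open, the fingers measure 130 mm over their backs; the gripper's body (78 mm by 193 mm) begins 47 mm behind the grasp point.
Start: joints at [1.416, 0.359, 0.012, 0, -1.224, -0.288], TCP at [0.289, 0.61, 0.405] pointing down, gripper open.
Joint ranges: [-3.07, 3.07], [-1.43, 2.12], [-1.02, 1.25], [-3.03, 1.67], [-3.05, -0], [-3.03, 3.03]. Speed limits (rad/s): [2.39, 2.39, 3.01, 3.14, 3.14, 3.14].

## Interface

Orientations are given as [roll, pitch, yaw] about the fixed x, y, z axes, in that order (R = Rz(yaw) Ry(pitch) Rx(roll)).
In Python, from station import * gives the robot as it stands.
- The arm moves only by the tool send_rows, never from a script. Its argument "motion" is a list of rows, each an object with "offset": the shift along the tool's x, y, z in cm, a list of three; "turn": the turn about the tool's z in degrees. In form: [{"offset": [x, y, z], "turn": turn}, ...]. A call has 1 to 8 rows; each row is the pose to reach, as a shift and turn from the pose commanded when the call began, along the tool's axes at that moment; what a row does not reach only later rows make up. A row lasts 1/10 s, in which the tool goes at most 50 mm and 8.59 degrees, less where a joint would pass 70% of its speed; a pose out of reach is approached as far as the arm can. A call with a gripper value outside its range is refused whole. "hand" is the opening, from -1 (shut) to 1 (fully open), set as the call begins (left out, the last holds). The fingers move at their own pace and stop on an object; "squeeze" is the grip in N (left out, the last holds). Time passes only in rows, so rows that repeat a pose let the fingers close. It gives the time, the measured TCP pose, the force and the opening at its end, in the units of the state.
- get_state(): the state, without advancing time (a new reading comes with each control period).
- grab_frame(name): name is "scene" or "top" or "wrist"; returns a dict with "frame" (480x640x3 uint8, blue, green, red), "range_z" (480x640 float32, m along the optical axis (not along the pixel's ray), 0 where there is no reading), "vertical_fov" (degrees; the focal length in pixels is half the picture's height over the tangent of half this angle, whatever the lens; pixels are square), "cx", "cy" (the principal point, pixels), "k1" (the pictures are not rectified: a ray, as slopes to the right and down, at radius r is drawn at 1 + k1 r^2 times it, then the intrinsics apply), "cam_to_world" (4x4, takes a point from camera to world coordinates). Camera axes: x right, y up, looking along -z (the intrinsics and any distortion apply to the point x, -y, -z); pixel columns grow to the right and rows downward; lengths in m; the calibration is good to about 2 mm. A picture is of the moment at which its call begins.
- job_done(): hands the job in, once; it reports no verdict.
The state is a dict: "t": time; "q": joint angles; "qd": joint speeds; "joint_efforts": joint torques, N m; "eef_pos": TCP position; "ee_rot": TCP orientation; "force": force on the tool from outside, world axes, zero at the start; "moment": the same for the moment, N m; "width": finger opening in m.
Only numpy, scipy, OpenCV 4.12 (cv2) and the standard library are available. Lean on these libraries where they do the work, as an engineer would, in place of code of your own. Each camera call takes 0.05 s, during which the arm holds its last target. There are 200 camera calls.

## Task

The refilled bin of bolts stands out on the counter in front of the three bin lanes. With your fingertips against the outside of the bin, push it along the counter, low front first, through the narrow entry between the two grey guides of the empty lane and right on until it is fully home, square against the stop at the far end of the lane. Never reach into the bin, pinch its walls, tip it or lift it, and leave the two bins already in their lanes and everything else on the counter where they are.

Things in the scene. Friction and masses are not known exactly. Their poses are not given: they have to be found in the camera images.
- bin: The bin to be pushed: open blue plastic bin of bolts, 92 mm wide (y), 96 long (x), 52 high, sides sloping down over the last third to a low front; upright flat faces. Loose, 0.5 to 0.75 kg evenly spread, slides flat on the counter (z = 0); starts on the robot's side of the lanes, neither lined up nor square. Origin: centre of its underside; x axis to its low front, which starts roughly turned to the lanes.
- bin_back (a point): Middle of the outside of the bin's back wall (52 mm high, 2.5 thick), 25 mm above its underside and 48 mm behind its origin; the face turned to the robot at the start.
- bin_front (a point): Middle of the outside of the bin's low front lip (24 mm high), 12 mm above its underside and 48 mm ahead of its origin; this end goes into the lane first.
- lanes: Fixed set of three bin lanes side by side, 124 mm apart, screwed to the counter, open to the robot; the counter is their floor. Origin: counter level, mid-width, on the line of the guides' fronts; x axis along the lanes to the stop, y across. Behind each guide a rail 10 mm wide, 32 high runs to x = 165 mm (lanes there 114 mm wide). Position and yaw vary, and so does which lane is empty.
- lanes_guide (a point): Front of the outermost grey entry guide on the lanes' -y side, at counter level (y = -186 mm in the lanes' frame). Four alike, at y = -186, -62, 62 and 186 mm: 26 mm wide, 45 high, x = 0 to 40 mm, front corners rounded 6 mm. They leave entries 98 mm wide, 3 mm to each side of a bin.
- lanes_stop (a point): Middle of the top edge of the near face of the grey stop that crosses the far end of all three lanes: 22 mm high, 160 mm beyond the line of the guides' fronts.
- bay: Home place of the bin in the empty lane: point on the counter, on that lane's centre line, 111 mm beyond the line of the guides' fronts, where the bin's origin lies when it is home (its front then 1 mm or less from the stop, its back wall 23 mm beyond the rear ends of the guides). x axis along the lane to the stop.
- bin_nuts: Bystander: blue bin like the one to be pushed (92 wide, 96 long, 52 mm high), with nuts in it; loose, already home in one of the other two lanes, to be left alone. Origin: centre of its underside; x axis towards its low front (towards the stop).
- bin_washers: Bystander: blue bin like the one to be pushed (92 wide, 96 long, 52 mm high), with brass washers in it; loose, already home in one of the other two lanes, to be left alone. Origin: centre of its underside; x axis towards its low front (towards the stop).
- tape: Bystander: roll of packing tape lying flat, 100 mm across, 48 mm high, on the left of the counter. Origin: centre of its underside.
- carton: Bystander: small cardboard carton 75 x 110 x 60 mm high, on the right of the counter. Origin: centre of its underside.
- caliper: Bystander: steel caliper lying flat, 170 mm long, 10 mm thick, on the left nearer the robot. Origin: under the middle of its beam, which is its x axis.
- mug: Bystander: white mug, 78 mm across, 85 mm high, on the right of the counter. Origin: centre of its underside.
- spanner: Bystander: steel spanner 160 mm long lying flat, on the left beside the lanes. Origin: under its middle.
Things that resemble listed ones, but are neither listed nor needed, are in the scene too. What is shaped like the bin but purple, red or turquoise is not meant.

How it is judged:
By the outcome, as a careful person would: the job done as asked, in the order asked, and still so for the second after the job is handed in, with the robot touching nothing.
It also fails if it takes over 58 s, if anything falls off the work surface, if the arm or the gripper's body presses on something with over 40 N, if the wrist force passes 120 N, or if a joint passes its speed limit or range.

## Working session

There is one attempt and no reset: what is moved stays moved. The work goes in short steps, Python scripts to look and compute and a tool call to move; the robot and the scene stay as the last step left them, time stands still between calls to the robot, and variables do not carry over. Pictures are saved under pics/ and viewed, about 8 in all and at most 12, crops included, and the job is handed in when it is done.

Besides the shell and the picture viewer there is one more tool, called after "Call:" as a command line: name --argument value ..., lists and objects as JSON in quotes. send_rows: Moves the arm, as the interface text tells. Its arguments: {"type":"object","properties":{"motion":{"type":"array"},"hand":{"type":"number"},"squeeze":{"type":"number"}},"required":["motion"]}

```bash
mkdir -p pics; python3 - <<'E'
from station import *
import cv2,numpy as np
s=get_state();print(s)
for n in("scene","top"):
    f=grab_frame(n);cv2.imwrite(f"pics/{n}0.png",f["frame"]);np.savez(f"{n}0.npz",**f)
    print(n,f["vertical_fov"],f["cx"],f["cy"],f["k1"],f["cam_to_world"])
E
```

```text
{'t': 0.0, 'q': array([ 1.41610522e+00,  3.59365686e-01,  1.10402762e-02, -3.87602579e-04,
       -1.22413767e+00, -2.88091885e-01]), 'qd': array([ 0.00137389,  0.00076168, -0.0015266 ,  0.00140329, -0.00137365,
        0.0016145 ]), 'joint_efforts': array([-2.68888016e-04, -5.82726502e+01,  2.93058944e+01,  6.99716717e+00,
        6.95528928e-03, -1.82381032e-04]), 'eef_pos': array([0.28911973, 0.60970545, 0.40372133]), 'ee_rot': array([ 3.13989105e+00, -1.24260241e-04, -4.42914876e-01]), 'force': array([-0.31501888, -0.6197192 ,  1.02382621]), 'moment': array([-0.04237627,  0.00117095,  0.01106666]), 'width': 0.08750666338218958}
scene 47.8682467854122 310.9037764486901 235.05547916394875 -0.140766336218325 [[ 0.75628956 -0.55120653  0.35241659  1.01824704]
 [ 0.65422841  0.6344136  -0.41170933 -0.64446994]
 [ 0.00335899  0.54193242  0.84041536  1.3079772 ]
 [ 0.          0.          0.          1.        ]]
top 47.94839892706319 311.18909232584895 233.87890323822666 -0.08080933817749476 [[-0.02564312  0.98341713 -0.17953602  0.23680723]
 [-0.99965158 -0.02410162  0.01076239 -0.04153404]
 [ 0.00625681  0.17974945  0.98369253  1.38583491]
 [ 0.          0.          0.          1.        ]]
```

View pics/top0.png

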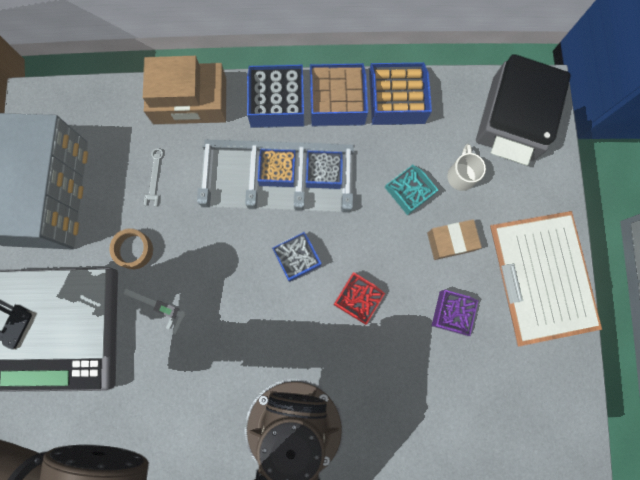

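View pics/scene0.png

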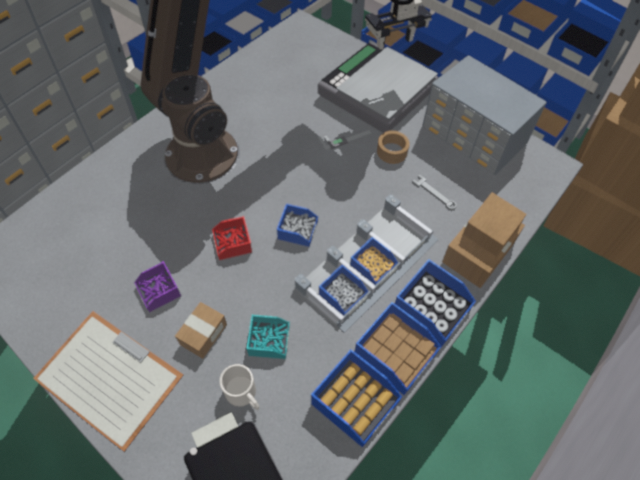

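The top view shows the bolts bin at about (297,256). The guides' fronts are at (203,198), (251,200), (299,202) and (347,203). The empty lane is the left (+y) one, around (228,178); the scene view agrees. Next I'll measure them.

```bash
cat > h.py <<'E'
import numpy as np,cv2
def K(f):
    F=240/np.tan(np.radians(float(f["vertical_fov"]))/2)
    return np.array([[F,0,float(f["cx"])],[0,F,float(f["cy"])],[0,0,1]]),np.array([float(f["k1"]),0,0,0])
def rays(f,uv):
    k,d=K(f);p=cv2.undistortPointsIter(np.float64(uv).reshape(-1,1,2),k,d,None,None,(3,50,1e-9)).reshape(-1,2)
    M=f["cam_to_world"];c=np.c_[p[:,0],-p[:,1],-np.ones(len(p))]
    return M[:3,3],c@M[:3,:3].T
def onplane(f,uv,z):
    o,r=rays(f,uv);return o+r*((z-o[2])/r[:,2])[:,None]
def cloud(f):
    v,u=np.mgrid[:480,:640];o,r=rays(f,np.c_[u.ravel(),v.ravel()])
    return (o+r*f["range_z"].ravel()[:,None]).reshape(480,640,3)
def bluemask(f):
    h=cv2.cvtColor(f["frame"],cv2.COLOR_BGR2HSV);return cv2.inRange(h,(105,110,40),(125,255,255))
E
python3 - <<'E'
from h import *
for n in("top","scene"):
    f=dict(np.load(n+"0.npz"));P=cloud(f);b=bluemask(f)>0
    x,y,z=P[...,0],P[...,1],P[...,2]
    print(n,"table z",np.median(z[(abs(x-.5)<.1)&(abs(y)<.3)]))
    m=b&(x>.35)&(x<.65)&(abs(y)<.2)&(z>-.02)
    N,L,S,C=cv2.connectedComponentsWithStats(m.astype(np.uint8))
    for i in range(1,N):
        if S[i,4]>60:
            q=P[L==i];print("blue",S[i],q.mean(0).round(4),"z pct",np.percentile(q[:,2],[5,50,95]).round(4))
    m=(z>.035)&(z<.055)&(x>.5)&(x<.85)&(y>-.25)&(y<.32)&~b
    N,L,S,C=cv2.connectedComponentsWithStats(m.astype(np.uint8))
    for i in range(1,N):
        if 20<S[i,4]: 
            q=P[L==i];print("high",S[i],q.mean(0).round(4),cv2.minAreaRect(np.float32(q[:,:2])))
f=dict(np.load("top0.npz"));a=cv2.resize(f["frame"][130:290,190:365],None,fx=4.5,fy=3.7*4.5/3.7*.8,interpolation=cv2.INTER_CUBIC)
a=cv2.resize(f["frame"][135:285,190:365],None,fx=4,fy=4,interpolation=cv2.INTER_CUBIC);cv2.imwrite("pics/topcrop.png",a)
E
```

```text
top table z 0.0009530473272421069
blue [306 169  36  19 236] [ 0.6169 -0.0919  0.037 ] z pct [0.0107 0.0425 0.0548]
blue [258 170  36  16 210] [0.6234 0.0328 0.0376] z pct [0.0111 0.0396 0.0552]
blue [273 232  48  49 279] [ 0.4167 -0.0265  0.0365] z pct [0.002  0.0452 0.0558]
high [376  95   6  16  55] [ 0.8297 -0.244   0.0483] ((0.8293567299842834, -0.24373438954353333), (0.04072108492255211, 0.011253789067268372), 1.1748079061508179)
high [313  96  51  16 435] [ 0.8288 -0.1466  0.05  ] ((0.8283360600471497, -0.13709115982055664), (0.13429869711399078, 0.04396136477589607), 89.03132629394531)
high [253  98  17  16 153] [0.8293 0.0712 0.0435] ((0.8288891911506653, 0.0697266086935997), (0.045806147158145905, 0.03942529112100601), 18.489042282104492)
high [270  98  13  15 136] [0.8302 0.0282 0.0437] ((0.8291742205619812, 0.02854100987315178), (0.04129457473754883, 0.02986758016049862), 3.550711154937744)
high [282  98  18  15 164] [ 0.8299 -0.0122  0.0427] ((0.828717827796936, -0.010075410827994347), (0.04568789154291153, 0.04015609249472618), 89.70620727539062)
high [319 103   8   8  
[... 2423 characters left out ...]
4900654777884483, 0.08355144411325455), 0.2499285191297531)
high [405 296  19  15 108] [ 0.8248 -0.0077  0.0423] ((0.8254988193511963, -0.005483505316078663), (0.02416911907494068, 0.0484875924885273), 87.1805191040039)
high [364 313  43  45 691] [ 0.8255 -0.1354  0.0496] ((0.8232306838035583, -0.1284937709569931), (0.12699268758296967, 0.05317311733961105), 89.9137191772461)
high [348 363  12  10  47] [ 0.8171 -0.2445  0.0485] ((0.8140361309051514, -0.24387671053409576), (0.0295536071062088, 0.011935441754758358), 0.073941670358181)
high [361 371   6   6  21] [ 0.8439 -0.2437  0.0491] ((0.8418700695037842, -0.2438778430223465), (0.011392693035304546, 0.015963682904839516), 87.0815658569336)
```

View pics/topcrop.png

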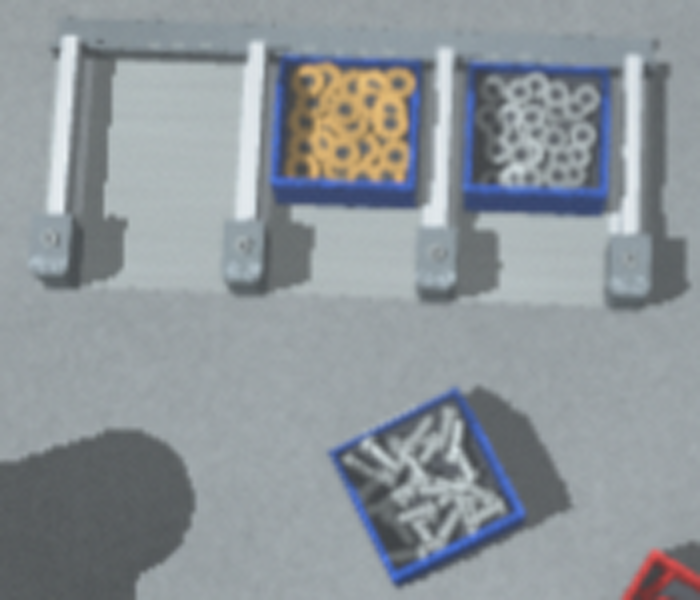

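The crop shows the bin's back wall running from (398,582) to (523,515) in crop pixels and its front pointing up-left. The left lane is empty and its guides are clear. Two-view guide tops give lane yaw ≈ -3.5° and origin ≈ (0.557, 0.037). Next I'll fix the bin pose and work out the first move.

```bash
cat >> h.py <<'E'
G=np.array([[.588,.2217],[.581,.097],[.5738,-.0268],[.5655,-.150]])
_d=(G[0]-G[3])/np.linalg.norm(G[0]-G[3]);EY=_d;EX=np.array([_d[1],-_d[0]]);LO=G.mean(0)-.02*EX;LY=np.degrees(np.arctan2(EX[1],EX[0]))
def lane(p): d=np.asarray(p)[:2]-LO;return np.array([d@EX,d@EY-.124])*1000   # mm, relative to the empty lane's line
def world(l): l=np.asarray(l)/1000;return LO+l[0]*EX+(l[1]+.124)*EY
def rel(s,xyz,yawdeg):
    from scipy.spatial.transform import Rotation as R
    M=R.from_euler('xyz',s["ee_rot"]).as_matrix();o=M.T@(np.array(xyz)-s["eef_pos"])*100
    y=np.degrees(s["ee_rot"][2]);t=-((yawdeg-y+180)%360-180)
    print("offset cm",o.round(2),"turn",round(t,1))
E
python3 - <<'E'
from h import *
from station import *
print(lane(G[0]),lane(G[1]),lane(G[2]),LO,LY,"bay",world([111,0]))
f=dict(np.load("top0.npz"));c=np.array([[273.2,248],[304,232.7],[320.7,263.7],[289.5,280.5]])+0
fr=onplane(f,c[:2],.024)[:,:2];bk=onplane(f,c[2:],.052)[:,:2]
br,bl=bk;d=bl-br;print("back width",np.linalg.norm(d),"front",np.linalg.norm(fr[0]-fr[1]),"len",np.linalg.norm(fr.mean(0)-bk.mean(0)))
ax=fr.mean(0)-bk.mean(0);print("yaw",np.degrees(np.arctan2(-d[0],d[1])),np.degrees(np.arctan2(ax[1],ax[0])))
C=(fr.mean(0)+bk.mean(0))/2;print("C",C,lane(C),"br",br,"bl",bl)
s=get_state();rel(s,[.5,.2,.36],-25.4);
rel(s,[.43,-.15,.30],-100)
E
```

```text
[19.65293552 62.54486269] [ 20.20035965 -62.35025462] [  20.49376931 -186.35910071] [0.55711154 0.03668344] -3.4640406647647173 bay [0.67540107 0.15375003]
back width 0.08797384514882632 front 0.08805318779001978 len 0.09472339430045738
yaw 26.997746574620987 25.215617440982253
C [ 0.42714374 -0.01848092] [-126.39719455 -186.91650029] br [ 0.4042632  -0.07785165] bl [0.36432699 0.00053519]
offset cm [36.61 27.98  4.43] turn 0.0
offset cm [45.29 62.59 10.48] turn 74.6
```

Call:
send_rows --motion '[{"offset": [36.6,28,4.4],"turn": 30},{"offset": [36.6,28,4.4],"turn": 30},{"offset": [36.6,28,4.4],"turn": 30},{"offset": [36.6,28,4.4],"turn": 30},{"offset": [36.6,28,4.4],"turn": 30},{"offset": [36.6,28,4.4],"turn": 30},{"offset": [45.3,62.6,10.5],"turn": 74.6},{"offset": [45.3,62.6,10.5],"turn": 74.6}]' --hand -0.55

```text
t: 0.9
eef_pos: [0.4268, 0.2434, 0.3601]
ee_rot: [3.141, -0.0, -1.273]
force: [1.6, 0.4, 0.3]
width: 0.0292
```

```bash
python3 - <<'E'
from h import *
from station import *
s=get_state();print(s["eef_pos"],s["ee_rot"],s["q"],s["width"])
rel(s,[.435,-.13,.25],-100)
E
```

```text
[0.42677054 0.2433666  0.36014792] [ 3.14095694e+00 -3.69745344e-04 -1.27294259e+00] [ 9.19299392e-01  9.07276911e-02 -4.47940019e-01 -8.09296831e-05
 -1.03286074e+00 -6.21404283e-01] 0.029230404398887702
offset cm [35.93 10.16 11.03] turn 27.1
```

Call:
send_rows --motion '[{"offset": [36,10,8],"turn": 27},{"offset": [36,10,8],"turn": 27},{"offset": [36,10,8],"turn": 27},{"offset": [36,10,8],"turn": 27},{"offset": [36,10,8],"turn": 27},{"offset": [36,10,8],"turn": 27},{"offset": [36,10,8],"turn": 27},{"offset": [36,10,8],"turn": 27}]'

```text
t: 1.7
eef_pos: [0.4384, -0.1305, 0.28]
ee_rot: [3.141, -0.0, -1.739]
force: [0.1, 0.6, 0.4]
width: 0.0195
```

```bash
python3 - <<'E'
from h import *
from station import *
f=grab_frame("wrist");cv2.imwrite("pics/w1.png",f["frame"]);np.savez("w1.npz",**f)
s=get_state();print(s["t"],s["eef_pos"],s["ee_rot"],s["q"],s["width"])
C=np.array([.425,-.019]);a=np.radians(-10);u=np.array([np.cos(a),np.sin(a)]);v=np.array([-u[1],u[0]])
p=C+.005*u-.085*v;q=C+.005*u-.105*v;print(q,p);rel(s,[*q,.25],-100);rel(s,[*q,.191],-100)
E
```

```text
1.75 [ 0.43818152 -0.13254424  0.27900612] [ 3.13859199e+00 -1.03728795e-03 -1.73996120e+00] [ 1.38612042e-01  1.29172028e-01 -6.22153549e-01  1.08490784e-04
 -8.22644651e-01 -3.07852398e-01] 0.019856375238968885
[ 0.41169098 -0.12327305] [ 0.41516394 -0.1035769 ]
offset cm [-0.47  2.76  2.91] turn 0.3
offset cm [-0.48  2.74  8.81] turn 0.3
```

View pics/w1.png

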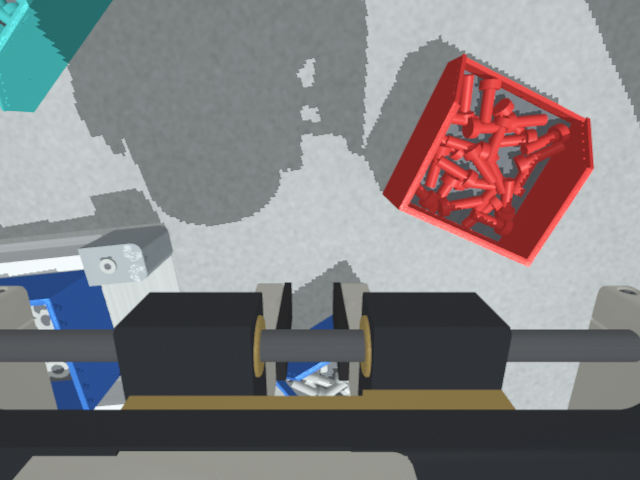

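The wrist view shows the red bin at (490,160), well clear of the fingers. The bolts bin's corner is just behind the fingertips at (320,370). I'll lower in free space beside the bin.

Call:
send_rows --motion '[{"offset": [-0.3,2.7,3],"turn": 0.3},{"offset": [-0.3,2.7,6],"turn": 0.3},{"offset": [-0.3,2.7,8.6],"turn": 0.3},{"offset": [-0.3,2.7,8.8],"turn": 0.3},{"offset": [-0.3,2.7,8.8],"turn": 0.3}]'

```text
t: 2.25
eef_pos: [0.4131, -0.1205, 0.1928]
ee_rot: [3.14, -0.001, -1.743]
force: [-0.3, 0.5, 0.9]
width: 0.0197
```

```bash
python3 - <<'E'
from h import *
from station import *
f=grab_frame("top");cv2.imwrite("pics/t2.png",cv2.resize(f["frame"][140:340,180:400],None,fx=3,fy=3,interpolation=cv2.INTER_CUBIC))
s=get_state();print(s["t"],s["eef_pos"],s["ee_rot"],s["q"],s["width"],s["force"])
E
```

```text
2.3 [ 0.41356334 -0.12039878  0.19346571] [-3.14148565e+00 -1.75805726e-04 -1.74246384e+00] [ 1.78305246e-01  2.29555704e-01 -7.75030415e-01  3.76278112e-04
 -5.66170002e-01 -3.50290310e-01] 0.01972787503383696 [-0.16773747 -0.13148794  1.10617055]
```

View pics/t2.png

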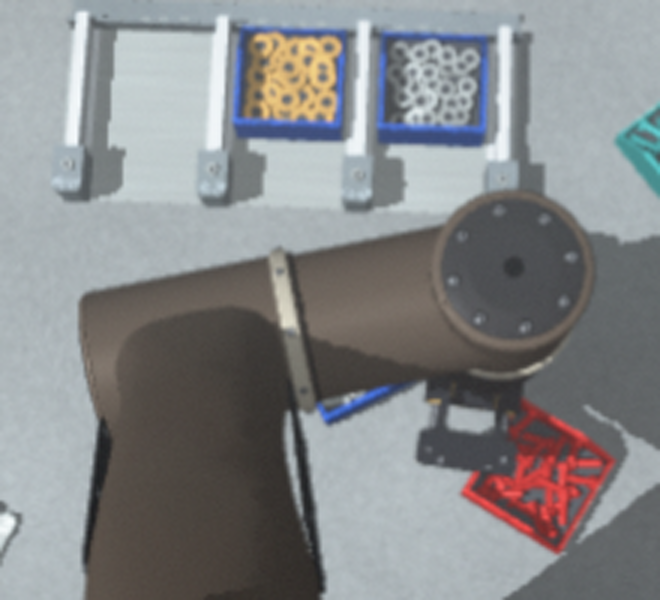

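The arm hides the bin from above and nothing is touching yet. I'll push slowly with both fingers against the bin's right side.

Call:
send_rows --motion '[{"offset": [-1.5,0,0],"turn": 0},{"offset": [-3,0,0],"turn": 0},{"offset": [-4.2,0,0],"turn": 0},{"offset": [-5.4,0,0],"turn": 0},{"offset": [-6.6,0,0],"turn": 0},{"offset": [-7.8,0,0],"turn": 0},{"offset": [-9,0,0],"turn": 0},{"offset": [-10,0,0],"turn": 0}]'

```text
t: 3.1
eef_pos: [0.4302, -0.021, 0.1928]
ee_rot: [3.141, -0.0, -1.743]
force: [-1.7, -5.2, 3.3]
width: 0.0196
```

```bash
python3 - <<'E'
from h import *
from station import *
f=grab_frame("scene");np.savez("s3.npz",**f);cv2.imwrite("pics/s3.png",cv2.resize(f["frame"][120:320,180:440],None,fx=3,fy=3,interpolation=cv2.INTER_CUBIC))
s=get_state();print(s["t"],s["eef_pos"],s["ee_rot"],s["q"],s["force"],lane(s["eef_pos"]))
E
```

```text
3.15 [ 0.43096108 -0.02008088  0.19290769] [-3.14066340e+00  6.58374899e-04 -1.74225214e+00] [ 4.14113464e-01  2.31376309e-01 -7.74266172e-01 -6.56799772e-05
 -5.64015539e-01 -5.85514099e-01] [0.63325204 1.06419854 0.02196953] [-122.49015314 -188.28288159]
```

View pics/s3.png

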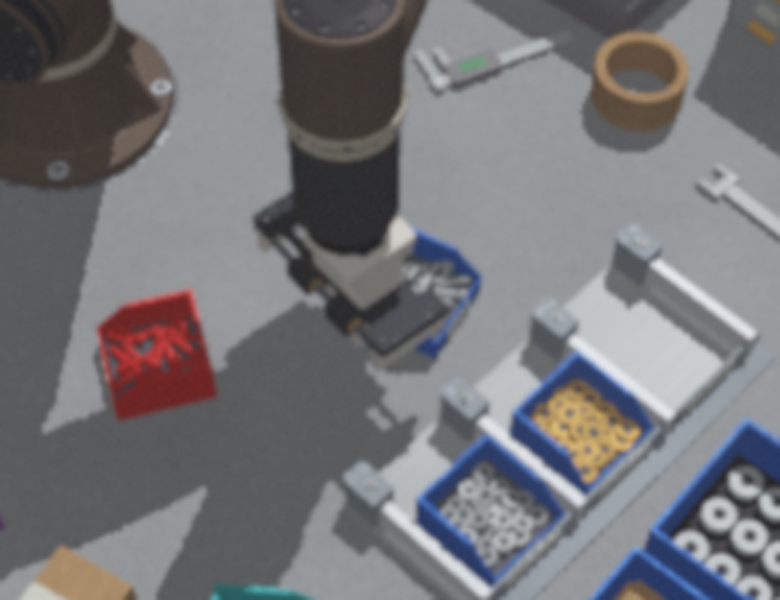

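```bash
python3 - <<'E'
from h import *
f=dict(np.load("s3.npz"));a=cv2.resize(f["frame"][185:250,285:360],None,fx=9,fy=9,interpolation=cv2.INTER_CUBIC);cv2.imwrite("pics/s3c.png",a)
b=bluemask(f);P=cloud(f);m=(b>0)&(P[...,0]<.56);m[:185]=0;m[250:]=0;q=P[m];print(len(q))
for lo,hi in((0,.015),(.015,.03),(.03,.045),(.045,.06)):
    k=q[(q[:,2]>lo)&(q[:,2]<hi)];print(lo,k[:,:2].min(0),k[:,:2].max(0),cv2.minAreaRect(np.float32(k[:,:2])))
lf=onplane(f,[[339.3,211.7],[324,235]],.02);d=lf[0]-lf[1];print(lf,np.linalg.norm(d),np.degrees(np.arctan2(-d[0],d[1])))
E
```

```text
157
0 [0.43567086 0.00597836] [0.50748722 0.09828162] ((0.48643195629119873, 0.06096883863210678), (0.04899553209543228, 0.10643556714057922), 35.32979965209961)
0.015 [0.41997034 0.00578688] [0.50932383 0.09952736] ((0.4821681082248688, 0.06424764543771744), (0.05808573216199875, 0.11811697483062744), 44.73375701904297)
0.03 [0.42381583 0.08246494] [0.48537489 0.09537703] ((0.4544476270675659, 0.09022951871156693), (0.06199505180120468, 0.008439423516392708), 9.656185150146484)
0.045 [0.42871803 0.08162848] [0.46789538 0.09621696] ((0.44788020849227905, 0.08931022137403488), (0.0397103913128376, 0.009382195770740509), 13.989384651184082)
[[0.48764838 0.10217196 0.02      ]
 [0.50605583 0.01098691 0.02      ]] 0.09302445182922407 11.412871886887777
```

View pics/s3c.png

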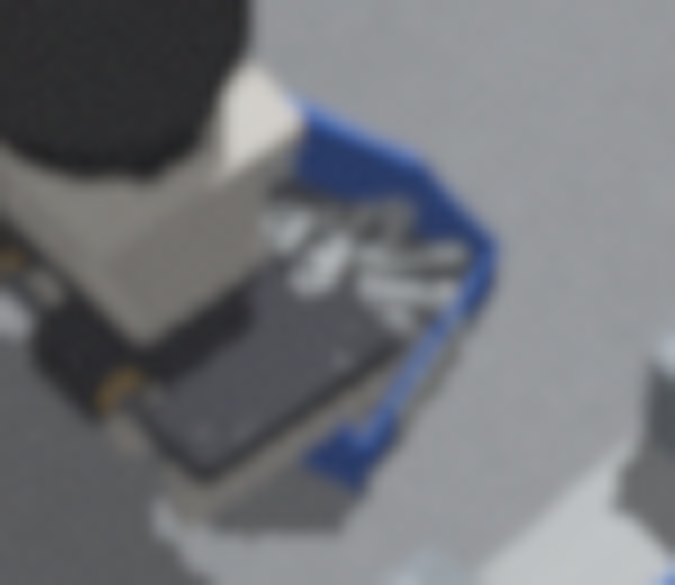

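The bin is turning as wanted: yaw is 26° → 11°, centre ≈ (0.450, 0.047). I'll turn the gripper to the lane's yaw and carry on across.

Call:
send_rows --motion '[{"offset": [-1.2,0.1,0],"turn": -2},{"offset": [-2.4,0.1,0],"turn": -4},{"offset": [-3.6,0.2,0],"turn": -6.3},{"offset": [-4.8,0.3,0],"turn": -6.3},{"offset": [-6,0.4,0],"turn": -6.3},{"offset": [-7.2,0.5,0],"turn": -6.3},{"offset": [-8.4,0.6,0],"turn": -6.3},{"offset": [-9.4,0.7,0],"turn": -6.3}]'

```text
t: 3.95
eef_pos: [0.4395, 0.073, 0.1928]
ee_rot: [-3.142, 0.0, -1.633]
force: [-0.1, -2.1, -1.2]
width: 0.0196
```

```bash
python3 - <<'E'
from h import *
from station import *
f=grab_frame("scene");np.savez("s4.npz",**f);cv2.imwrite("pics/s4.png",cv2.resize(f["frame"][150:260,290:430],None,fx=5.5,fy=5.4,interpolation=cv2.INTER_CUBIC))
s=get_state();print(s["t"],s["eef_pos"],s["ee_rot"],s["q"],s["force"],lane(s["eef_pos"]))
E
```

```text
4.0 [0.44011674 0.07397315 0.19305669] [-3.14031526e+00  8.29589224e-04 -1.63208816e+00] [ 6.10825260e-01  2.51425887e-01 -7.42255831e-01  2.68594500e-04
 -5.75598517e-01 -6.72342824e-01] [0.24140104 1.52097573 0.49216911] [-119.03416304  -93.84749352]
```

View pics/s4.png

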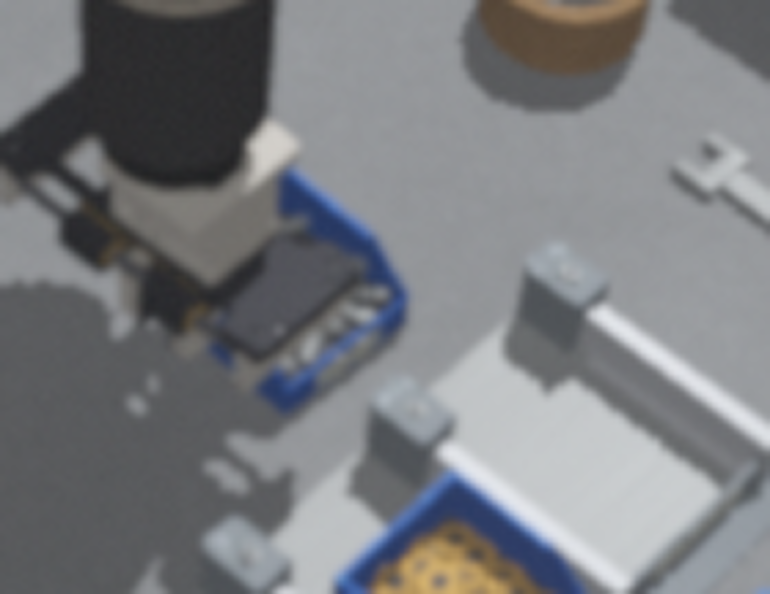

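The bin is nearly square: lip corners (405,318) and (290,412) in the crop. Guide tops are at (565,265) and (412,405). Working out the bin pose now.

```bash
python3 - <<'E'
from h import *
f=dict(np.load("s4.npz"))
U=lambda a:np.array(a)/[5.5,5.4]+[290,150]
for z,c in((.024,[[405,298],[283,386]]),(0,[[403,325],[290,412]])):
    l=onplane(f,U(c),z)[:,:2];d=l[0]-l[1];y=np.degrees(np.arctan2(-d[0],d[1]));m=l.mean(0);a=np.radians(y);print(z,np.linalg.norm(d),"yaw",y,"org lane",lane(m-.048*np.array([np.cos(a),np.sin(a)])))
E
```

```text
0.024 0.08870357930359032 yaw -8.22859785184989 org lane [-87.89334029 -37.83631856]
0 0.08549074053192206 yaw -6.635785039672505 org lane [-85.3769842  -37.68464446]
```

The bin is at lane (-87, -38) mm with yaw slightly past square, because my fingers sit 32 mm behind its centre. I'll back off, move forward, spread the fingers and push the last 38 mm.

Call:
send_rows --motion '[{"offset": [1.5,0,0],"turn": 0},{"offset": [2,-1.5,0],"turn": 0},{"offset": [2,-3.3,0],"turn": 0},{"offset": [2,-3.3,0],"turn": 0},{"offset": [1,-3.3,0],"turn": 0},{"offset": [0,-3.3,0],"turn": 0},{"offset": [-1,-3.3,0],"turn": 0},{"offset": [-1.8,-3.3,0],"turn": 0}]' --hand -0.1

```text
t: 4.8
eef_pos: [0.4729, 0.0885, 0.1929]
ee_rot: [3.141, -0.001, -1.632]
force: [-0.6, -4.7, 2.2]
width: 0.0392
```

Call:
send_rows --motion '[{"offset": [-0.8,0,0],"turn": 0},{"offset": [-1.5,0,0],"turn": 0},{"offset": [-1.9,0,0],"turn": 0},{"offset": [-1.9,0,0],"turn": 0},{"offset": [2,0,0],"turn": 0},{"offset": [2,0,-4],"turn": 0},{"offset": [2,0,-8],"turn": 0}]'

```text
t: 5.5
eef_pos: [0.4719, 0.067, 0.273]
ee_rot: [3.139, -0.001, -1.634]
force: [1.3, 2.0, -0.4]
width: 0.0395
```

```bash
python3 - <<'E'
from h import *
from station import *
s=get_state();print(s["t"],s["eef_pos"],s["ee_rot"],s["q"],s["force"],s["width"],lane(s["eef_pos"]))
w=world([-190,0]);print(w);rel(s,[*w,.285],LY)
E
```

```text
5.5 [0.47192739 0.06701286 0.27297719] [ 3.13943301e+00 -1.13937590e-03 -1.63426153e+00] [ 5.55024089e-01  1.67857529e-01 -5.90896151e-01 -4.45257836e-04
 -8.14462894e-01 -6.18184570e-01] [ 1.26276197  1.98111034 -0.44688902] 0.039523455256186134 [-86.86108306 -98.87300088]
[0.37495103 0.17193708]
offset cm [-9.85 10.35 -1.19] turn -90.2
```

Call:
send_rows --motion '[{"offset": [-3,3,-1.2],"turn": -10},{"offset": [-6,6,-1.2],"turn": -20},{"offset": [-9.8,8.2,-1.2],"turn": -30},{"offset": [-9.8,8.2,-1.2],"turn": -40},{"offset": [-9.8,8.2,-1.2],"turn": -60},{"offset": [-9.8,8.2,-1.2],"turn": -70},{"offset": [-9.8,8.2,-1.2],"turn": -80},{"offset": [-9.8,8.2,-1.2],"turn": -90.2}]'

```text
t: 6.3
eef_pos: [0.3965, 0.1711, 0.285]
ee_rot: [-3.14, -0.0, -0.427]
force: [-0.2, -0.4, -0.6]
width: 0.0396
```

Call:
send_rows --motion '[{"offset": [0,0,0],"turn": -8},{"offset": [0,0,0],"turn": -16},{"offset": [0,0,0],"turn": -20},{"offset": [0,0,0],"turn": -20}]'

```text
t: 6.7
eef_pos: [0.3966, 0.171, 0.285]
ee_rot: [-3.14, -0.001, -0.083]
force: [-0.3, -0.8, 0.4]
width: 0.0395
```

```bash
python3 - <<'E'
from h import *
from station import *
s=get_state();print(s["t"],s["eef_pos"],s["ee_rot"],s["q"],s["force"],s["width"],lane(s["eef_pos"]))
w=world([-168,0]);rel(s,[*w,.285],LY)
for n in("top","wrist"):
    f=grab_frame(n);np.savez(n+"5.npz",**f)
    if n=="wrist":cv2.imwrite("pics/w5.png",f["frame"])
E
```

```text
6.7 [0.39657281 0.17095775 0.28497125] [-3.14042466e+00 -5.14649353e-04 -8.29722286e-02] [ 8.67087640e-01  7.55671344e-02 -6.67712490e-01 -3.54505646e-04
 -8.26267289e-01  6.20976818e-01] [-0.30505436 -0.79293829  0.43139171] 0.03945897909258921 [-168.35854545    0.32889151]
offset cm [ 0.04  0.03 -0.  ] turn -1.3
```

View pics/w5.png

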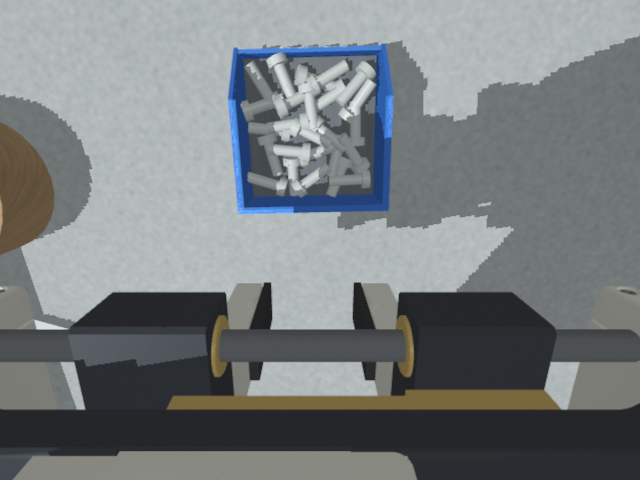

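The wrist view shows the bin almost square ahead of the fingers. Its back rim runs (237,212)–(390,209) and its front lip (235,48)–(387,45).

```bash
cat >> h.py <<'E'
def binpose(f,bk,fr):
    b=onplane(f,bk,.052)[:,:2];g=onplane(f,fr,.024)[:,:2]
    for l in(b,g):
        d=l[0]-l[1];print("w",round(np.linalg.norm(d)*1e3,1),"yaw-lane",round(np.degrees(np.arctan2(-d[0],d[1]))-LY,2),"mid lane",lane(l.mean(0)).round(1))
    a=g.mean(0)-b.mean(0);print("len",np.linalg.norm(a),"axis yaw-lane",np.degrees(np.arctan2(a[1],a[0]))-LY,"org",lane((g.mean(0)+b.mean(0))/2).round(1))
E
python3 - <<'E'
from h import *
f=dict(np.load("wrist5.npz"));binpose(f,[[237,212],[390,209]],[[234.5,48],[387.5,45]])
b=bluemask(f);ys,xs=np.where(b[:260]);print(xs.min(),xs.max(),ys.min(),ys.max())
for x in(245,265,285,305,325,345,365,382):print(x,np.where(b[:260,x])[0][[0,-1]],end=' ')
E
```

```text
w 92.9 yaw-lane -0.26 mid lane [-135.7   -1.3]
w 92.3 yaw-lane -0.43 mid lane [-40.9  -2.1]
len 0.09481430869409392 axis yaw-lane -0.48731520749278046 org [-88.3  -1.7]
228 393 44 213
245 [ 50 213] 265 [ 48 213] 285 [ 48 212] 305 [ 48 211] 325 [ 48 211] 345 [ 47 211] 365 [ 46 210] 382 [ 44 210]
```

Bin at lane (-88, -1.7) mm, yaw error ≈ -0.4°, size checks fit. I'll lower behind it and push forward with a slight drift to +y, stopping before the guides to look.

Call:
send_rows --motion '[{"offset": [0,0,4.5],"turn": -1.3},{"offset": [0,0,9],"turn": -1.3},{"offset": [0,0,9.2],"turn": -1.3},{"offset": [1.2,0,9.2],"turn": -1.3},{"offset": [2.2,0,9.2],"turn": -1.3},{"offset": [3,-0.05,9.2],"turn": -1.3},{"offset": [3.9,-0.1,9.2],"turn": -1.3},{"offset": [4.8,-0.15,9.2],"turn": -1.3}]'

```text
t: 7.6
eef_pos: [0.4451, 0.168, 0.194]
ee_rot: [-3.141, -0.001, -0.062]
force: [-4.9, 0.2, 4.8]
width: 0.0394
```

```bash
python3 - <<'E'
from h import *
from station import *
s=get_state();print(s["t"],s["eef_pos"],s["ee_rot"],s["force"],lane(s["eef_pos"]))
f=grab_frame("wrist");np.savez("w6.npz",**f);cv2.imwrite("pics/w6.png",f["frame"])
E
```

```text
7.6 [0.44512084 0.16799489 0.1939608 ] [-3.14059944e+00 -6.56879926e-04 -6.18665651e-02] [-4.8772287   0.23185109  4.84048382] [-119.72020238    0.30481961]
```

View pics/w6.png

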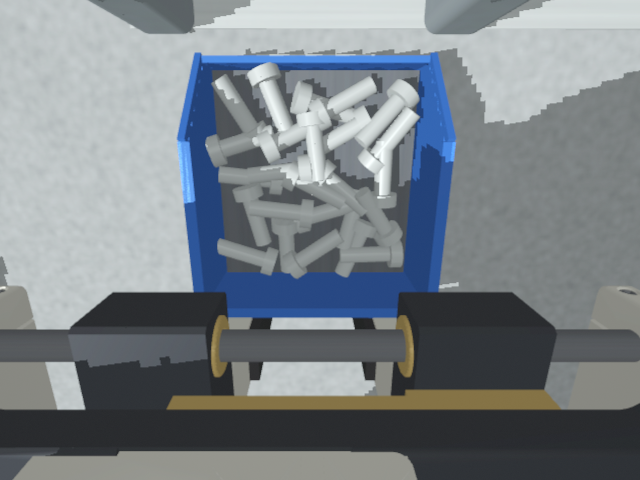

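The wrist view shows the lip corners at (197,57) and (438,57). The guides' inner feet are at about (194,20) and (426,20). Comparing their midlines in the same image:

```bash
python3 - <<'E'
from h import *
f=dict(np.load("w6.npz"))
binpose(f,[[192,317],[443,317]],[[196,57],[439,57]])
g=onplane(f,[[194,20],[426,20]],0)[:,:2];print([lane(p).round(1) for p in g],np.linalg.norm(g[0]-g[1]))
gr=cv2.cvtColor(f["frame"],cv2.COLOR_BGR2GRAY)
for r in(8,14,20):
    print(r,gr[r,150:206:2],gr[r,414:470:2])
E
```

```text
w 95.5 yaw-lane -0.01 mid lane [-108.    -1.8]
w 91.7 yaw-lane -0.08 mid lane [-13.7  -1.8]
len 0.09434312963936412 axis yaw-lane -0.027637507101157865 org [-60.8  -1.8]
[array([ 4.8, 50.6]), array([  4.7, -48.4])] 0.09896644230994305
8 [109 104 100  97  97  97  97  97  97  97  96  96  96  96  96  96  96  96
  97  96  96  97 144 149 150 150 150 150] [218 218 218 218 218 205 148 147 148 149 148 150 151 151 152 151 151 150
 149 147 145 144 141 138 135 132 128 123]
14 [118 118 118 115 111 105  99  97  97  97  97  97  96  96  96  97  96  96
  97  97  96  97 135 150 151 151 151 151] [221 220 220 220 220 195 148 148 150 151 151 152 151 150 150 148 146 144
 143 140 137 133 128 124 120 118 118 118]
20 [119 117 118 118 118 118 119 116 111 104  99  97  97  97  97  97  96  97
  96  96  97  97 131 151 151 151 152 151] [218 218 218 218 218 183 152 152 151 151 151 149 147 146 144 141 138 134
 130 124 119 118 118 118 119 119 119 118]
```

In the same wrist frame the entry midline is at +1.1 and the bin at -1.8 mm, so it needs ~3 mm toward +y. I'll drift over while pushing short of the guides.

Call:
send_rows --motion '[{"offset": [0.3,-0.08,0],"turn": 0},{"offset": [0.6,-0.17,0],"turn": 0},{"offset": [0.9,-0.26,0],"turn": 0},{"offset": [1.1,-0.32,0],"turn": 0}]'

```text
t: 8.05
eef_pos: [0.4555, 0.1706, 0.1928]
ee_rot: [3.141, 0.0, -0.061]
force: [-4.5, -0.9, 2.7]
width: 0.0395
```

```bash
python3 - <<'E'
from h import *
from station import *
s=get_state();print(s["t"],s["eef_pos"],s["ee_rot"],s["force"],lane(s["eef_pos"]))
f=grab_frame("wrist");np.savez("w7.npz",**f);cv2.imwrite("pics/w7.png",f["frame"])
b=bluemask(f)
for r in(61,130,200,250,300):x=np.where(b[r])[0];print(r,x[[0,-1]])
for c in(240,300,400):print(c,np.where(b[:,c])[0][[0,-1]])
gr=cv2.cvtColor(f["frame"],cv2.COLOR_BGR2GRAY)
for r in(20,30,40):
    e=np.diff(gr[r].astype(int));L=150+np.argmax(e[150:240]);Rr=390+np.argmin(e[390:470]);g=onplane(f,[[L+.5,r],[Rr+.5,r]],0);print(r,L,Rr,[lane(p).round(1) for p in g])
E
```

```text
8.05 [0.45554443 0.170564   0.1927734 ] [ 3.14112431e+00  4.37923677e-04 -6.11964208e-02] [-4.47532096 -0.93785426  2.71224334] [-109.47088713    3.4990456 ]
61 [194 442]
130 [180 458]
200 [185 452]
250 [191 446]
300 [226 398]
240 [ 55 318]
300 [ 55 318]
400 [ 55 292]
20 200 431 [array([14.5, 50.5]), array([ 14.4, -47.3])]
30 200 430 [array([10.7, 50.8]), array([ 10.7, -47.3])]
40 236 430 [array([ 6.9, 35.7]), array([  6.9, -47.6])]
```

The bin stuck to the fingers, so it is now at about +1.4 against the entry midline +1.6. I'll push straight in.

Call:
send_rows --motion '[{"offset": [0.6,0,0],"turn": 0},{"offset": [1.2,0,0],"turn": 0},{"offset": [1.8,0,0],"turn": 0},{"offset": [2.4,0,0],"turn": 0},{"offset": [3,0,0],"turn": 0},{"offset": [3.6,0,0],"turn": 0},{"offset": [4.2,0,0],"turn": 0}]'

```text
t: 8.8
eef_pos: [0.498, 0.168, 0.1928]
ee_rot: [3.141, 0.0, -0.061]
force: [-2.6, 0.9, -1.6]
width: 0.0395
```

```bash
cat > chk.py <<'E'
from h import *
from station import *
import sys
s=get_state();print(s["t"],s["eef_pos"],s["ee_rot"],s["force"],lane(s["eef_pos"]))
f=grab_frame("wrist");np.savez(sys.argv[1]+".npz",**f);cv2.imwrite(f"pics/{sys.argv[1]}.png",f["frame"])
for n,g in(("w6",dict(np.load("w6.npz"))),("now",f)):
    b=bluemask(g)
    b=(cv2.connectedComponentsWithStats(b)[1]==cv2.connectedComponents(b)[1][57:58,300].max()).astype(np.uint8)*255
    print(n,[tuple(np.where(b[r])[0][[0,-1]]) for r in(130,200,250)],[tuple(np.where(b[:,c])[0][[0,-1]]) for c in(240,300,380)])
E
python3 chk.py w8
```

```text
8.8 [0.49800436 0.16802466 0.19275697] [ 3.14147662e+00  1.27448571e-04 -6.12714811e-02] [-2.60691914  0.85839149 -1.56271749] [-66.9350956    3.52987078]
w6 [(np.int64(179), np.int64(453)), (np.int64(184), np.int64(448)), (np.int64(189), np.int64(442))] [(np.int64(56), np.int64(316)), (np.int64(56), np.int64(316)), (np.int64(55), np.int64(316))]
now [(np.int64(179), np.int64(458)), (np.int64(185), np.int64(452)), (np.int64(191), np.int64(446))] [(np.int64(55), np.int64(318)), (np.int64(55), np.int64(318)), (np.int64(55), np.int64(318))]
```

No jam and still square. Continuing.

Call:
send_rows --motion '[{"offset": [1.2,0,0],"turn": 0},{"offset": [2.5,0,0],"turn": 0},{"offset": [3.8,0,0],"turn": 0},{"offset": [5.1,0,0],"turn": 0},{"offset": [6.4,0,0],"turn": 0},{"offset": [7.7,0,0],"turn": 0},{"offset": [9,0,0],"turn": 0},{"offset": [10,0,0],"turn": 0}]'

```text
t: 9.65
eef_pos: [0.5985, 0.1619, 0.1929]
ee_rot: [3.142, -0.0, -0.061]
force: [-5.3, 0.2, 3.0]
width: 0.0395
```

```bash
python3 chk.py w9
```

```text
9.65 [0.59852142 0.16189242 0.19287394] [ 3.14154499e+00 -1.09369210e-04 -6.12872485e-02] [-5.34154664  0.24246825  3.01892644] [33.76882705  3.48228023]
w6 [(np.int64(179), np.int64(453)), (np.int64(184), np.int64(448)), (np.int64(189), np.int64(442))] [(np.int64(56), np.int64(316)), (np.int64(56), np.int64(316)), (np.int64(55), np.int64(316))]
now [(np.int64(181), np.int64(458)), (np.int64(185), np.int64(452)), (np.int64(191), np.int64(446))] [(np.int64(55), np.int64(318)), (np.int64(55), np.int64(318)), (np.int64(55), np.int64(318))]
```

View pics/w9.png

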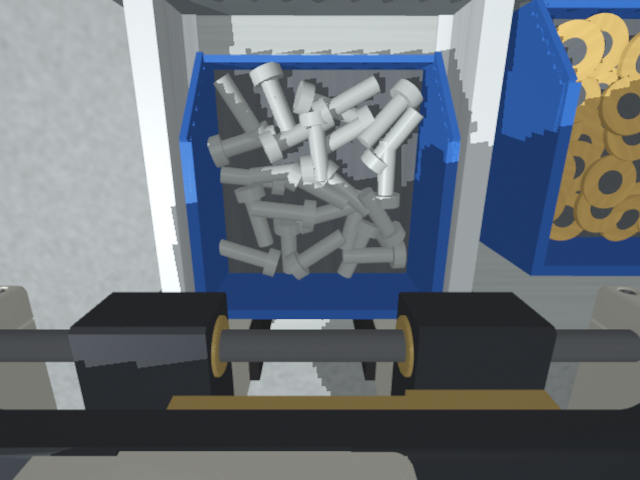

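The wrist view shows the bin square inside the lane rails, with the stop ahead at the top (row ~12). I'll close in slowly and watch the force.

Call:
send_rows --motion '[{"offset": [0.4,0,0],"turn": 0},{"offset": [0.8,0,0],"turn": 0},{"offset": [1.1,0,0],"turn": 0},{"offset": [1.3,0,0],"turn": 0},{"offset": [1.5,0,0],"turn": 0},{"offset": [1.6,0,0],"turn": 0}]'

```text
t: 10.3
eef_pos: [0.6133, 0.161, 0.1928]
ee_rot: [3.142, 0.0, -0.061]
force: [-2.6, 0.4, 0.5]
width: 0.0389
```

Call:
send_rows --motion '[{"offset": [0.1,0,0],"turn": 0},{"offset": [0.1,0,0],"turn": 0}]'

```text
t: 10.5
eef_pos: [0.6144, 0.1609, 0.1928]
ee_rot: [3.142, -0.0, -0.061]
force: [-2.3, -0.0, -0.6]
width: 0.0397
```

Call:
send_rows --motion '[{"offset": [0.1,0,0],"turn": 0},{"offset": [0.1,0,0],"turn": 0}]'

```text
t: 10.7
eef_pos: [0.6154, 0.1609, 0.1928]
ee_rot: [-3.142, -0.0, -0.061]
force: [-2.3, -0.4, -1.6]
width: 0.0398
```

```bash
python3 chk.py w10; python3 - <<'E'
from h import *
f=dict(np.load("w10.npz"));g=cv2.cvtColor(f["frame"],cv2.COLOR_BGR2GRAY);print(g[15:66,300],g[15:66,240])
E
```

```text
10.7 [0.61536168 0.1609152  0.19278906] [-3.14156699e+00 -9.01002832e-05 -6.11377215e-02] [-2.33380961 -0.361129   -1.64364552] [50.63737242  3.52437335]
w6 [(np.int64(179), np.int64(453)), (np.int64(184), np.int64(448)), (np.int64(189), np.int64(442))] [(np.int64(56), np.int64(316)), (np.int64(56), np.int64(316)), (np.int64(55), np.int64(316))]
now [(np.int64(181), np.int64(459)), (np.int64(186), np.int64(453)), (np.int64(192), np.int64(447))] [(np.int64(54), np.int64(318)), (np.int64(55), np.int64(318)), (np.int64(54), np.int64(318))]
[178 178 178 178 178 178 179 180 179 180 180 179 180 180 180 180 181 180
 180 181 185 227 203 181 181 180 181 180 180 180 181 181 180 181 136 106
 106 106 139 184 155 128 128 127 128 128 119  87  70  71  70] [179 179 179 179 179 179 179 179 179 179 179 179 179 179 179 179 179 181
 181 181 211 185 176 180 181 180 180 180 180 180 180 180 181 169 128 106
 105 104 104 111 125 128 128 128 128 128 120  86  71  71  71]
```

Call:
send_rows --motion '[{"offset": [0.1,0,0],"turn": 0},{"offset": [0.1,0,0],"turn": 0}]'

```text
t: 10.95
eef_pos: [0.6164, 0.1608, 0.1928]
ee_rot: [3.142, -0.0, -0.061]
force: [-2.5, 0.2, -1.7]
width: 0.0394
```

Call:
send_rows --motion '[{"offset": [0.1,0,0],"turn": 0},{"offset": [0.1,0,0],"turn": 0}]'

```text
t: 11.15
eef_pos: [0.6174, 0.1608, 0.1928]
ee_rot: [-3.142, -0.0, -0.061]
force: [-1.1, 0.5, -0.7]
width: 0.0393
```

Call:
send_rows --motion '[{"offset": [0.1,0,0],"turn": 0},{"offset": [0.1,0,0],"turn": 0}]'

```text
t: 11.35
eef_pos: [0.6178, 0.1608, 0.1928]
ee_rot: [3.141, 0.001, -0.061]
force: [-5.9, 0.9, 1.3]
width: 0.0394
```

Call:
send_rows --motion '[{"offset": [0.1,0,0],"turn": 0},{"offset": [0.1,0,0],"turn": 0}]'

```text
t: 11.55
eef_pos: [0.618, 0.1608, 0.1929]
ee_rot: [3.141, 0.003, -0.061]
force: [-10.5, 2.5, 4.6]
width: 0.0392
```

```bash
python3 chk.py w11
```

```text
11.55 [0.61802021 0.16077939 0.19286203] [ 3.14109094e+00  2.65499244e-03 -6.13490714e-02] [-10.47354553   2.45859045   4.63700814] [53.29924895  3.54944653]
w6 [(np.int64(179), np.int64(453)), (np.int64(184), np.int64(448)), (np.int64(189), np.int64(442))] [(np.int64(56), np.int64(316)), (np.int64(56), np.int64(316)), (np.int64(55), np.int64(316))]
now [(np.int64(181), np.int64(459)), (np.int64(186), np.int64(453)), (np.int64(192), np.int64(447))] [(np.int64(55), np.int64(318)), (np.int64(55), np.int64(318)), (np.int64(54), np.int64(318))]
```

The arm has stalled against the stop at 10 N, at the predicted travel (lane x 53). I'll back off, lift and check.

Call:
send_rows --motion '[{"offset": [-0.5,0,0],"turn": 0},{"offset": [-2,0,0],"turn": 0},{"offset": [-4,0,0],"turn": 0},{"offset": [-4,0,-4],"turn": 0},{"offset": [-4,0,-8],"turn": 0},{"offset": [-6,0,-10],"turn": 0},{"offset": [-6,0,-10],"turn": 0}]'

```text
t: 12.3
eef_pos: [0.5594, 0.1648, 0.2972]
ee_rot: [-3.137, -0.007, -0.06]
force: [0.4, 0.1, -0.4]
width: 0.0398
```

```bash
python3 - <<'E'
from h import *
from station import *
s=get_state();print(s["t"],s["eef_pos"],s["force"])
f=grab_frame("wrist");np.savez("w12.npz",**f);a=f["frame"]
g=grab_frame("scene");np.savez("s12.npz",**g);b=cv2.resize(g["frame"][160:330,280:480],(640,544),interpolation=cv2.INTER_CUBIC)
cv2.imwrite("pics/f.png",np.hstack([cv2.resize(a[:300],(400,188),interpolation=cv2.INTER_AREA),cv2.resize(b,(400,340))[:188]]) if 0 else cv2.resize(np.vstack([a[:320],b]),(444,600)))
E
```

```text
12.3 [0.55943625 0.16484513 0.29717321] [ 0.39465745  0.08265702 -0.42600862]
```

View pics/f.png

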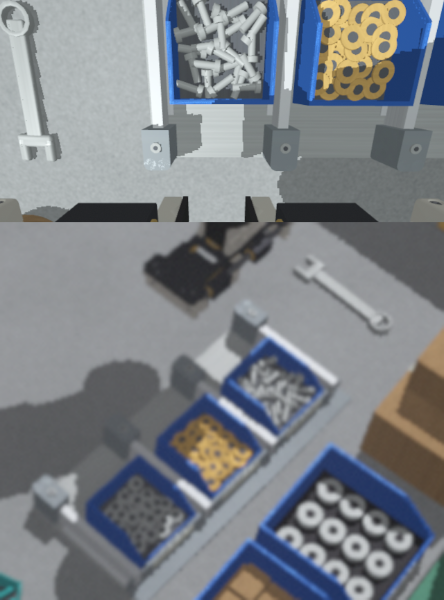

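The bin is in the lane beside the washers bin, and its back rim is level with that one (row ~101 against ~103 in the small picture). The bystanders are unmoved. One numeric check of the back rims against each other:

```bash
python3 - <<'E'
from h import *
f=dict(np.load("w12.npz"));b=bluemask(f);b[200:]=0
for c in(260,300,340,380,450,500,550,590):
    y=np.where(b[:,c])[0]; 
    if len(y):p=onplane(f,[[c,y[-1]+.5]],.052)[0];print(c,y[-1],lane(p).round(1))
for n in("s","scene"):
    g=dict(np.load("s12.npz" if n=="s" else "scene0.npz"));m=bluemask(g);P=cloud(g);m=(m>0)&(P[...,0]>.55)&(P[...,0]<.74)
    N,L,S,C=cv2.connectedComponentsWithStats(m.astype(np.uint8))
    for i in range(1,N):
        if S[i,4]>80:print(n,S[i],C[i].round(1),lane(P[L==i].mean(0)).round(1))
E
```

```text
260 149 [64.  36.9]
300 149 [64.  12.4]
340 149 [ 64. -12.]
380 149 [ 64.1 -36.4]
450 151 [ 62.9 -79.3]
500 151 [  62.9 -109.7]
550 152 [  62.4 -140.3]
590 151 [  63.  -164.5]
s [ 548    0   75   71 1960] [584.9  26.2] [  12.  1371.4]
s [ 537   74   46   43 1049] [558.8  93.7] [  13.7 1448.9]
s [380 212  45  43 428] [398.7 230.5] [97.4 -0.4]
s [350 238  47  46 442] [369.6 257. ] [  95.3 -123.9]
s [319 266  49  49 549] [338.8 287.2] [  97.3 -250. ]
scene [ 548    0   75   71 1953] [584.9  26.2] [  11.7 1371.4]
scene [ 537   74   46   43 1048] [558.8  93.6] [  13.6 1448.9]
scene [351 238  46  45 413] [369.9 256.7] [  95.3 -122.7]
scene [320 265  48  49 495] [338.8 286.1] [  95.1 -247.8]
```

```bash
python3 -c "
from station import *
print(job_done())"
```

```text
the job is handed in; nothing more can be done
None
```

The bolts bin is home in the empty left (+y) lane, against the stop, and I have handed the job in. I pushed its right side across the counter with the fingertips. Then I pushed its back wall through the entry until the arm stalled on the stop at about 10 N. The run took about 12.4 s of the 58 s.

**Final position:** seen from the wrist camera, the back rim lies 64 mm beyond the guides' fronts along its whole width, so the bin is square. The given home position is 63 mm, and the washers bin beside it measures about 63 mm. The bin is about 0 to 2 mm off the lane's centre line.

**Bystanders:** both bins in the other lanes are within about 1 pixel of where they started. The spanner looks unmoved in the last picture, and I did not measure the tape, carton, caliper or mug. The robot was touching nothing at the end.

**Disagreement:** the wrist camera puts the lane's centre line 1 to 2 mm further toward +y than my first measurement. I followed the wrist camera, which showed bin and guides together, and the bin went through without jamming.

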